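# Stow the dough hook in the pop-out accessory tray

## Robot

A 6-joint arm with a two-finger parallel gripper is mounted at the origin on the work surface. World frame = base frame: x ahead of the robot, y to its left, z up, the work surface at z = 0. Lengths are in mm, angles in rad, forces in N, time in s.
With the tool pointing down it reaches from about 375 to 900 mm from the base axis. Payload 3.1 kg.
Tool frame: the origin (TCP) lies at the very end of the fingers, on their centre line; the grasp point (between the pads) lies 19 mm behind it (ctrl.pinch_z is the y of the grasp point in the tool frame, in mm); y points along the fingers, x is the direction in which the jaws open and shut, and the axes are right-handed (so a half turn about y gives the same grasp; the last joint's range is limited). The gripper opens to 87 mm and grips with 3 to 60 N. Pads are 19 mm wide; open, the fingers measure 117 mm over their backs; the gripper's body (75 mm by 190 mm) begins 51 mm behind the grasp point.
Start: joints at [-1.292, 0.527, 1.433, -0, 1.181, -0.178], TCP at [276.253, -560.608, 222.548] pointing down, gripper open.
Joint ranges: [-3.08, 3.08], [-0.75, 2.2], [0.22, 2.44], [-1.43, 4.57], [0, 2.65], [-2.85, 2.85]. Speed limits (rad/s): [2.79, 2.79, 3.14, 3.14, 3.14, 3.14].

## Interface

Orientations are given as a unit quaternion [w, x, y, z].
In Python, from workcell import ctrl, vision gives the robot as it stands. The module is installed in compiled form; this text tells all that it offers.
- The arm moves only by the shell command python3 -m handwheel 'ROWS' [OPENING] [FORCE]. ROWS is JSON, one flat list of numbers, 6 for each row, row after row: the shift along the tool's x, y, z in m, then the turn, a rotation vector about the tool's x, y, z in rad. A call has 1 to 10 rows; each row is the pose to reach, as a shift and turn from the pose measured when the call began, along the tool's axes at that moment; what a row does not reach only later rows make up. A row lasts 1/12 s, in which the tool goes at most 41.7 mm and 7.16 degrees, less where a joint would pass 70% of its speed; a pose out of reach is approached as far as the arm can. A call with a gripper value outside its range is refused whole. OPENING is the finger opening in m, from 0 to 0.087, set as the call begins (- or left out, the last holds). The fingers move at their own pace and stop on an object; FORCE is the grip in N (left out, the last holds). Time passes only in rows, so rows that repeat a pose let the fingers close. It gives the time, the measured TCP pose, the force and the opening at its end, in the units of the state.
- ctrl.get_state(): the state, without advancing time (a new reading comes with each control period).
- vision.get_image(name): name is "scene" or "top" or "wrist"; returns (picture, depth): 400x640x3 uint8, red, green, blue; 400x640 float32, mm along the optical axis (not along the pixel's ray), 0 where there is no reading.
- vision.get_calibration(name): a dict with "intrinsics" (3x3 intrinsics, pixels), "extrinsics" (4x4, takes a point from camera to world coordinates). Camera axes: x right, y up, looking along -z (the intrinsics and any distortion apply to the point x, -y, -z); pixel columns grow to the right and rows downward; lengths in mm; the calibration is good to about 2 mm. A picture is of the moment at which its call begins: read the wrist's pose just before it. get_calibration takes no time and is no camera call; for the wrist camera it gives the pose at the moment of the call.
- ctrl.job_done(): hands the job in, once; it reports no verdict.
Trained networks look in the newest picture that a camera, given by its name, has taken for a name from the list of things; names that differ only in an ending like _2 or _b are one class to them, and where a whole thing is asked for, a point or a joint stands for the part that bears it (a point fixed in the world has none). Each returns a list of dicts, best first, with "score" (0 to 1); they miss things now and then, are a little off and sometimes report something else, mostly with a low value. They report only what shows in the picture. A call takes as long as a camera call. They do not tell look-alikes from the thing itself.
- vision.look_for(camera, query): "location" ([x, y, z] in mm, in world coordinates, good to about 4 mm: the middle of the surface that is visible of it).
- vision.outline_of(camera, query): "region" (400x640 bool, what is visible of it).
The state is a dict: "time_s": time; "qpos": joint angles; "qvel": joint speeds; "effort": joint torques, N m; "position": TCP position; "ee_rot": TCP orientation; "contact_force": force on the tool from outside, world axes, zero at the start; "ft_torque": the same for the moment, N m; "opening": finger opening in mm.
Only numpy, scipy, OpenCV 4.12 (cv2) and the standard library are available. Lean on these libraries where they do the work, as an engineer would, in place of code of your own. Each camera call takes 0.05 s, during which the arm holds its last target.

## Task

Press the round button on the grey accessory caddy so that its tray pops out, lay the coiled steel dough hook gently down inside the tray, then push the tray home until it clicks and stays shut with the hook inside. Leave the whisk, the measuring cups and the spoon rest where they are.

Things in the scene. Friction and masses are not known exactly. Their poses are not given: they have to be found in the camera images.
- caddy: fixed grey box-shaped accessory caddy, 200 deep (its x) x 240 wide (its y) x 68 high, never moves in an episode. Origin at the centre of its underside on the counter; its x axis points from the front to the back (front face at x = -100), y to the left seen from the front, z up. The tray fills the right part of the front; the button stands on the top, front left.
- release_top (a point): centre of the top of the release button, a steel disc 32 in diameter, at caddy x -70, y +90, its top 80 above the counter (12 above the caddy's top plate) when up. Pressed straight down it travels 9; from about 6 mm down the tray is let go. Axes as the caddy's.
- release (a joint): how far the release button is down, m: 0 up, 0.009 fully down. A spring pushes it up with about 3 N at the top and 6.5 N fully down. When the tray is pushed home, its latch pushes the button down by itself and the button snaps up again at the click.
- tray (a joint): how far the tray is out, m: about 0 latched, 0.130 fully out. It slides along caddy -x; a spring drives it out (7 N near home, 2 N fully out), so it stays out, and springs out again unless latched. To latch, push it slightly past flush, to -0.002 to -0.004 (hard stop -0.005); needs 10 to 14 N over the last 20 mm; let go, it settles back at 0.
- tray_floor (a point): centre of the tray's inner floor, upper face, 10 above the counter; moves with the tray (fully out: 58 in front of the caddy's front face, at caddy y -25). Inside 125 (x) x 150 (y); side and back walls 4 thick, 24 high above this floor; the front plate is higher. Axes as the caddy's. Tray home: 50 of height under the caddy's top plate.
- tray_front (a point): centre of the outer face of the tray's upright wooden front plate, 32 above the counter; the plate is 166 wide, 53 high (5 to 58 above the counter), 6 thick; moves with the tray; flush with the caddy's front when home. Axes as the caddy's: push along +x.
- hook_hub (a point): middle of the dough hook's hub, a cylinder 24 thick, 34 long, lying level along this x axis, centre 22 above its support; grasp it across the axis. To +x: a square collar 44x44 from x 17 to 23, then a 14 mm stub to x 40; to -x the coil, 44 across, to x -85. The hook is 125 long (its middle at x -22), 44 wide and high, 0.15-0.3 kg, balanced near the hub; fits the tray laid along the tray's y.
- whisk: bystander, loose: stainless balloon whisk lying on the counter, 200 long along its x (handle to -x), 54 wide; origin at its middle on the counter.
- measuring_cups: bystander, loose: three nested green plastic measuring cups, 80 across, 50 high, flat handles reaching 100 to -x; origin at the centre of the underside.
- spoon_rest: bystander, loose: blue ceramic spoon rest, a shallow dish 100 across and 16 high with a lip reaching 82 to -x; origin at the centre of the underside.
Not all that is in view belongs to the job. Leave any orange look-alike of the part that bears hook_hub alone.

How it is judged:
By the outcome, as a careful person would: the job done as asked, in the order asked, and still so for the second after the job is handed in, with the robot touching nothing.
It also fails if it takes over 72 s, if anything falls off the work surface, if the arm or the gripper's body presses on something with over 40 N, if the wrist force passes 120 N, or if a joint passes its speed limit or range.

## Working session

There is one attempt and no reset: what is moved stays moved. The work goes in short steps, Python scripts to look and compute and a shell command to move; the robot and the scene stay as the last step left them, time stands still between calls to the robot, and variables do not carry over. Pictures are saved under pics/ and viewed, and the job is handed in when it is done.

```bash
mkdir -p pics; ls
python3 - <<'E'
from workcell import ctrl, vision
import cv2, numpy as np
s=ctrl.get_state();print(s)
for n in("scene","top"):
    p,d=vision.get_image(n);cv2.imwrite(f"pics/{n}0.png",p[...,::-1]);np.save(f"pics/{n}0.npy",d)
    c=vision.get_calibration(n);print(n,c)
    for q in("caddy","release_top","tray_front","hook_hub","whisk","measuring_cups","spoon_rest"):
        if n=="top" or q in("hook_hub","release_top","caddy"):
            print(n,q,[(np.round(r["location"]),round(r["score"],2)) for r in vision.look_for(n,q)][:4])
print(ctrl.get_state()["time_s"])
E
```

```text
pics
{'time_s': 0.0, 'qpos': array([-1.29149933e+00,  5.28464993e-01,  1.43389510e+00,  1.81266093e-05,
        1.18139127e+00, -1.78514843e-01]), 'qvel': array([ 0.00175409,  0.00067439, -0.00048792, -0.00043141,  0.00147684,
       -0.00045596]), 'effort': array([-1.44059363e-04, -4.40043354e+01, -1.76594746e+01,  6.33219467e-02,
        5.83412696e-02, -1.84262744e-04]), 'position': array([ 276.06047982, -559.91691186,  221.57464541]), 'ee_rot': array([ 0.60092825, -0.59989583,  0.37406562, -0.37294121]), 'contact_force': array([0.01528529, 0.05342601, 0.42003483]), 'ft_torque': array([0.01453737, 0.04248408, 0.01665528]), 'opening': 86.97455744240345}
scene {'intrinsics': array([[423.88103274,   0.        , 324.16720347],
       [  0.        , 423.88103274, 196.75398436],
       [  0.        ,   0.        ,   1.        ]]), 'extrinsics': array([[ 4.69609155e-02, -8.48718697e-01,  5.26755395e-01,
         1.25963005e+03],
       [ 9.98856849e-01,  3.51869818e-02, -3.23554024e-02,
        -1.32175083e+02],
       [ 8.92570252e-03,  5.27672673e-01,  8.49400896e-01,
         1.238692
[... 518 characters left out ...]
01, -6.42123619e-02,
         4.54915335e+02],
       [-9.99920118e-01,  6.07198819e-03, -1.10855266e-02,
        -8.70276559e+01],
       [-1.06724975e-02,  6.42823002e-02,  9.97874683e-01,
         1.54025317e+03],
       [ 0.00000000e+00,  0.00000000e+00,  0.00000000e+00,
         1.00000000e+00]])}
top caddy [(array([692.,   5.,  67.]), 0.85)]
top release_top [(array([627.,  88.,  83.]), 0.58)]
top tray_front []
top hook_hub [(array([ 441., -361.,   31.]), 0.79)]
top whisk [(array([486., 313.,  25.]), 0.86), (array([624.,  96.,  74.]), 0.64)]
top measuring_cups [(array([704., 307.,  42.]), 0.73), (array([601., -21.,  31.]), 0.34)]
top spoon_rest [(array([ 715., -316.,    5.]), 0.91)]
0.6
```

View pics/scene0.png

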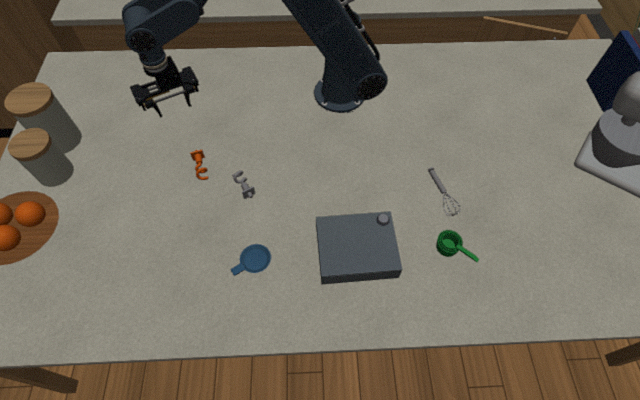

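View pics/top0.png

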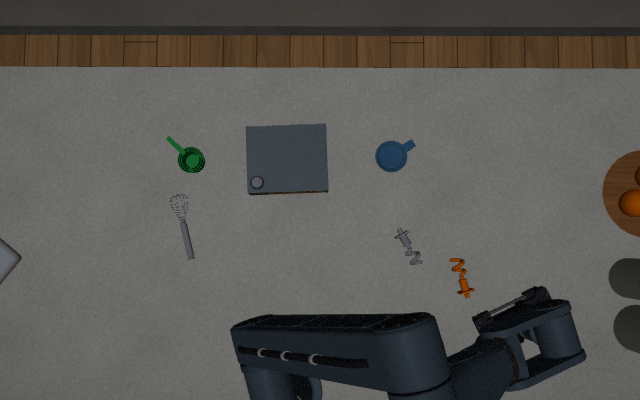

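The steel hook is at top px (407,245), with its collar and stub at about (402,233). The orange look-alike is at (460,278). The caddy covers (247..327, 124..193), with the button at (257,183). Next I measure them.

```bash
cat > h.py <<'E'
import numpy as np, cv2
from workcell import ctrl, vision
from scipy.spatial.transform import Rotation as R
def cloud(d,c):
    K=c["intrinsics"];E=c["extrinsics"];v,u=np.mgrid[0:400,0:640]
    P=np.stack([(u-K[0,2])/K[0,0]*d,-(v-K[1,2])/K[1,1]*d,-d],-1)
    return P@E[:3,:3].T+E[:3,3]
def rot(s): q=s["ee_rot"]; return R.from_quat([q[1],q[2],q[3],q[0]])
def Rm(s): return rot(s).as_matrix()
def totool(s,tgt,Rt=None):
    """shift (mm) in tool axes & rotvec"""
    A=Rm(s); sh=A.T@(np.array(tgt)-s["position"])
    rv=R.from_matrix(A.T@Rt).as_rotvec() if Rt is not None else np.zeros(3)
    return np.round(sh,1),np.round(rv,4)
E
python3 - <<'E'
from h import *
c=vision.get_calibration("top");d=np.load("pics/top0.npy");P=cloud(d,c)
print("counter z",np.median(P[200:300,250:370,2]), "spread", P[200:300,250:370,2].std())
m=(P[...,2]>60)&(P[...,2]<74);m[:, :235]=0;m[:,340:]=0;m[:110]=0;m[205:]=0
pts=P[m][:,:2].astype(np.float32)
print("caddy",cv2.minAreaRect(pts),len(pts),np.median(P[m][:,2]))
b=(P[...,2]>75)&m.any()&(P[...,2]<90);b[:,:235]=0;b[:,280:]=0;b[:160]=0;b[205:]=0
print("button",P[b].mean(0),len(P[b]),cv2.minEnclosingCircle(P[b][:,:2].astype(np.float32)))
h=(P[...,2]>8);sub=np.zeros_like(h);sub[222:270,388:428]=1;h&=sub
Q=P[h];print("hook",len(Q),cv2.minAreaRect(Q[:,:2].astype(np.float32)),Q[:,2].max())
p=cv2.imread("pics/top0.png");cv2.imwrite("pics/hk.png",cv2.resize(p[215:300,380:490],None,fx=7,fy=7,interpolation=cv2.INTER_CUBIC))
E
```

```text
counter z -0.24590639576047124 spread 102.21170086357067
caddy ((700.6102294921875, 5.4141387939453125), (201.3480987548828, 240.59800720214844), 2.4711360931396484) 5123 67.80010348053543
button [629.3393207   89.24178558  79.3390751 ] 96 ((645.7114868164062, 71.30936431884766), 54.14570617675781)
hook 333 ((438.44989013671875, -254.62644958496094), (128.2294921875, 333.773681640625), 2.0899765491485596) 1540.253171326752
```

View pics/hk.png

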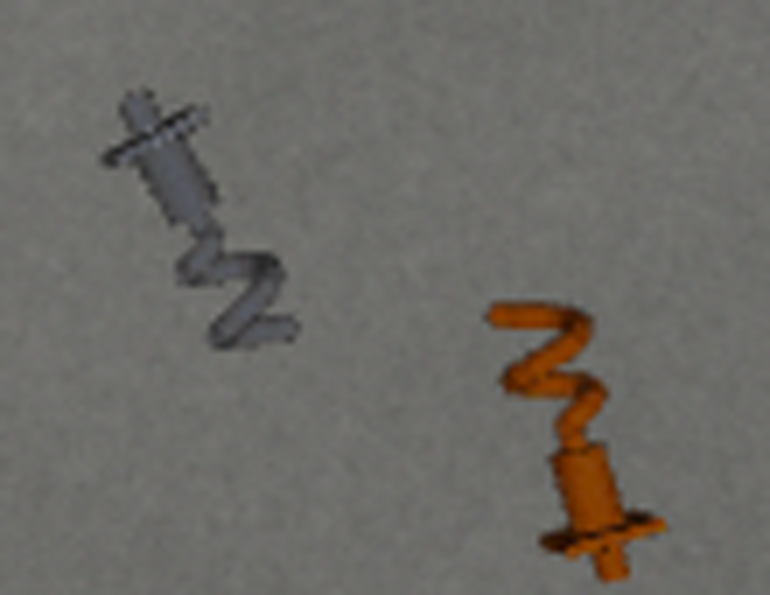

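Crop: steel hub centre is at (178,178), i.e. px (405.4,240.4). The stub points up-left and the coil down-right. The orange one is separate, about 70 mm away.

Run:
```python
from h import *
c=vision.get_calibration("top");d=np.load("pics/top0.npy");P=cloud(d,c)
b=(P[...,2]>75)&(P[...,2]<90);b[:,:245]=0;b[:,270]=0;b[:172]=0;b[192:]=0;b[:,270:]=0
Q=P[b];print("button",np.median(Q,0),len(Q),cv2.minEnclosingCircle(Q[:,:2].astype(np.float32)))
h=(P[...,2]>6)&(P[...,2]<60);sub=np.zeros_like(h);sub[222:270,388:428]=1;h&=sub
Q=P[h];print("hook",len(Q),cv2.minAreaRect(Q[:,:2].astype(np.float32)),Q[:,2].max())
def w(u,v,z):
    K=c["intrinsics"];E=c["extrinsics"]
    r=E[:3,:3]@np.array([(u-K[0,2])/K[0,0],-(v-K[1,2])/K[1,1],-1]);o=E[:3,3]
    return o+r*(z-o[2])/r[2]
a=lambda x,y:(380+x/7-.43,215+y/7-.43)
hub=w(*a(178,178),34);stub=w(*a(133,97),25);end=w(*a(200,228),20)
print(hub,stub,end)
ax=stub-hub;print(np.hypot(*ax[:2]),np.degrees(np.arctan2(ax[1],ax[0])))
print(np.degrees(np.arctan2(*(stub-end)[[1,0]])))
s=ctrl.get_state();print(Rm(s))
v=vision.look_for("top","hook_hub")
```

```text
button [626.01906786  92.47000604  79.36326717] 87 ((613.4049682617188, 89.70793151855469), 31.92511558532715)
hook 381 ((442.7414245605469, -364.29681396484375), (142.9293975830078, 115.45768737792969), 0.32125338912010193) 52.45970870856172
[ 459.13202557 -350.97442107   34.        ] [ 493.90539501 -333.35656527   25.        ] [ 437.68996634 -362.79512472   20.        ]
38.98174015261045 26.86895904933273
27.639882744211086
[[ 4.41953738e-01  8.34523465e-06  8.97037844e-01]
 [-8.97037844e-01 -1.38411159e-05  4.41953738e-01]
 [ 1.61042124e-05 -1.00000000e+00  1.36885838e-06]]
```

Run:
```python
from h import *
s=ctrl.get_state()
print(totool(s,[626.5,92.4,120]))
```

```text
(array([-431. ,  102.5,  602.8]), array([0., 0., 0.]))
```

```bash
python3 -m handwheel '[-0.216,0,0.301,0,0,0,-0.216,0,0.301,0,0,0,-0.216,0,0.301,0,0,0,-0.216,0,0.301,0,0,0,-0.216,0,0.301,0,0,0,-0.216,0,0.301,0,0,0,-0.216,0,0.301,0,0,0,-0.216,0,0.301,0,0,0,-0.216,0,0.301,0,0,0,-0.216,0,0.301,0,0,0]' 0 20
python3 - <<'E'
from h import *
s=ctrl.get_state()
print(totool(s,[626.5,92.4,100]))
E
```

```text
time_s: 1.48
position: [452.4, -227.6, 222.7]
ee_rot: [0.603, -0.601, 0.372, -0.371]
contact_force: [-1.0, 0.1, -0.7]
opening: 28.7
(array([-207.9,  123.9,  298.7]), array([0., 0., 0.]))
```

```bash
python3 -m handwheel '[-0.208,0.05,0.299,0,0,0,-0.208,0.05,0.299,0,0,0,-0.208,0.05,0.299,0,0,0,-0.208,0.05,0.299,0,0,0,-0.208,0.05,0.299,0,0,0,-0.208,0.05,0.299,0,0,0,-0.208,0.05,0.299,0,0,0,-0.208,0.05,0.299,0,0,0,-0.208,0.05,0.299,0,0,0,-0.208,0.124,0.299,0,0,0]' 0
python3 - <<'E'
from h import *
s=ctrl.get_state()
print(totool(s,[626.5,92.4,72]),s["qpos"])
E
```

```text
time_s: 2.32
position: [636.9, 98.8, 138.9]
ee_rot: [0.609, -0.597, 0.364, -0.376]
contact_force: [2.5, -0.5, -0.1]
opening: 0.2
(array([  0.7,  66.6, -13.7]), array([0., 0., 0.])) [-0.02222693  0.64182741  1.47498214  0.00753438  1.00179597  1.07498238]
```

```bash
python3 -m handwheel '[0.001,0.036,-0.013,0,0,0,0.001,0.036,-0.013,0,0,0,0.001,0.036,-0.013,0,0,0,0.001,0.036,-0.013,0,0,0]'
python3 - <<'E'
from h import *
s=ctrl.get_state()
print(totool(s,[626.5,92.4,72]),Rm(s)[:,1])
E
```

```text
time_s: 2.65
position: [627.9, 91.6, 104.0]
ee_rot: [0.609, -0.596, 0.364, -0.377]
contact_force: [-0.2, -0.4, 0.3]
opening: 0.3
(array([-1.6, 32. , -1.7]), array([0., 0., 0.])) [ 0.02532644  0.00565442 -0.99966324]
```

```bash
python3 -m handwheel '[-0.001,0.015,-0.002,0,0,0,-0.001,0.024,-0.002,0,0,0,-0.001,0.029,-0.002,0,0,0,-0.001,0.033,-0.002,0,0,0,-0.001,0.034,-0.002,0,0,0,-0.001,0.034,-0.002,0,0,0]'
python3 - <<'E'
from h import *
p,d=vision.get_image("scene");cv2.imwrite("pics/s1.png",p[...,::-1])
s=ctrl.get_state();print(s["contact_force"],s["position"])
E
```

```text
time_s: 3.15
position: [628.1, 90.9, 71.7]
ee_rot: [0.609, -0.596, 0.362, -0.378]
contact_force: [-1.2, -2.1, 5.4]
opening: 0.3
[-0.76114199 -1.93863773  6.5691215 ] [628.05237694  90.93937042  71.72414179]
```

View pics/s1.png

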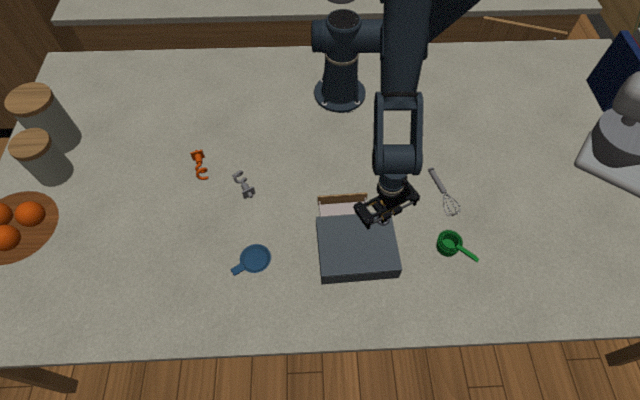

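The tray is coming out: its front plate is at px (343,198). Next I lift and go to above the hook.

```bash
cat >> h.py <<'E'
def Rt(yawdeg):
    a=np.radians(yawdeg);return np.array([[np.cos(a),0,-np.sin(a)],[np.sin(a),0,np.cos(a)],[0,-1,0]])
E
python3 - <<'E'
from h import *
s=ctrl.get_state()
print(Rt(-62.7),np.linalg.det(Rt(-62.7)))
print(totool(s,[459,-351,180],Rt(-62.7)))
E
python3 -m handwheel '[0,-0.04,0,0,0,0,0,-0.08,0,0,0,0,0,-0.08,0,0,0,0]'
python3 - <<'E'
from h import *
s=ctrl.get_state()
print(totool(s,[459,-351,180],Rt(-62.7)))
E
```

```text
[[ 0.45864955  0.          0.88861723]
 [-0.88861723  0.          0.45864955]
 [ 0.         -1.          0.        ]] 1.0
(array([ 318.9, -115.1, -347.4]), array([-0.0277, -0.0076,  0.009 ]))
time_s: 3.45
position: [631.1, 90.5, 159.5]
ee_rot: [0.612, -0.593, 0.358, -0.382]
contact_force: [1.9, 0.4, 2.0]
opening: 0.9
(array([ 316.6,  -30. , -351.9]), array([-0.0408, -0.0079,  0.0158]))
```

```bash
python3 -m handwheel '[0.317,-0.03,-0.352,-0.041,-0.008,0.016,0.317,-0.03,-0.352,-0.041,-0.008,0.016,0.317,-0.03,-0.352,-0.041,-0.008,0.016,0.317,-0.03,-0.352,-0.041,-0.008,0.016,0.317,-0.03,-0.352,-0.041,-0.008,0.016,0.317,-0.03,-0.352,-0.041,-0.008,0.016,0.317,-0.03,-0.352,-0.041,-0.008,0.016,0.317,-0.03,-0.352,-0.041,-0.008,0.016,0.317,-0.03,-0.352,-0.041,-0.008,0.016,0.317,-0.03,-0.352,-0.041,-0.008,0.016]' 0.06 12
python3 -m handwheel '[0,0,0,0,0,0,0,0,0,0,0,0]'
python3 - <<'E'
from h import *
s=ctrl.get_state()
print(totool(s,[459,-351,180],Rt(-62.7)))
E
```

```text
time_s: 4.28
position: [478.0, -300.4, 177.2]
ee_rot: [0.604, -0.604, 0.368, -0.368]
contact_force: [0.4, 0.0, 0.1]
opening: 56.3
time_s: 4.45
position: [477.4, -303.1, 177.7]
ee_rot: [0.603, -0.603, 0.369, -0.37]
contact_force: [-0.4, 0.6, 0.4]
opening: 59.5
(array([ 34.4,  -2.3, -38.1]), array([-0.0011, -0.0054,  0.0017]))
```

```bash
python3 -m handwheel '[0.034,-0.002,-0.038,0,-0.005,0,0.034,-0.002,-0.038,0,-0.005,0,0.034,-0.002,-0.038,0,-0.005,0,0.034,-0.002,-0.038,0,-0.005,0]'
python3 - <<'E'
from h import *
s=ctrl.get_state()
print(totool(s,[459,-351,180],Rt(-62.7)))
c=vision.get_calibration("wrist");p,d=vision.get_image("wrist");cv2.imwrite("pics/w1.png",p[...,::-1]);np.save("pics/w1.npy",d)
np.savez("pics/w1c.npz",**c)
print([(np.round(r["location"],1),round(r["score"],2)) for r in vision.look_for("wrist","hook_hub")][:4])
p,d=vision.get_image("top");cv2.imwrite("pics/t1.png",p[...,::-1]);np.save("pics/t1.npy",d)
print([(np.round(r["location"],1),round(r["score"],2)) for r in vision.look_for("top","tray_front")][:4])
print([(np.round(r["location"],1),round(r["score"],2)) for r in vision.look_for("top","tray_floor")][:4])
E
```

```text
time_s: 4.78
position: [459.1, -349.4, 179.6]
ee_rot: [0.604, -0.603, 0.368, -0.369]
contact_force: [0.8, 0.2, 0.1]
opening: 59.9
(array([ 1.3, -0.4, -0.8]), array([-0.0017, -0.0008,  0.0003]))
[(array([ 451.5, -355.9,   32.3]), 0.94), (array([ 327.2, -519.8,   25.6]), 0.8)]
[(array([537.3, -23.2,  11.4]), 0.93)]
[]
```

View pics/w1.png

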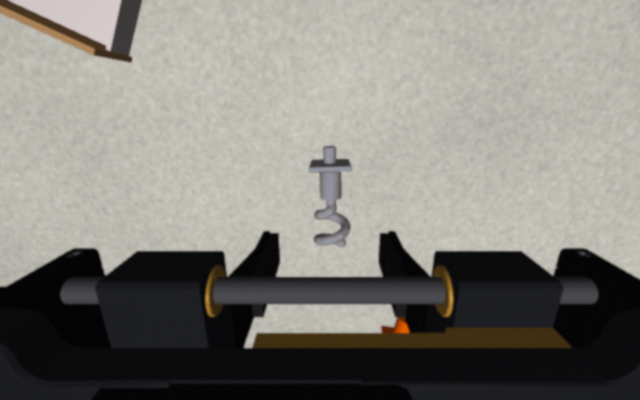

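View pics/t1.png

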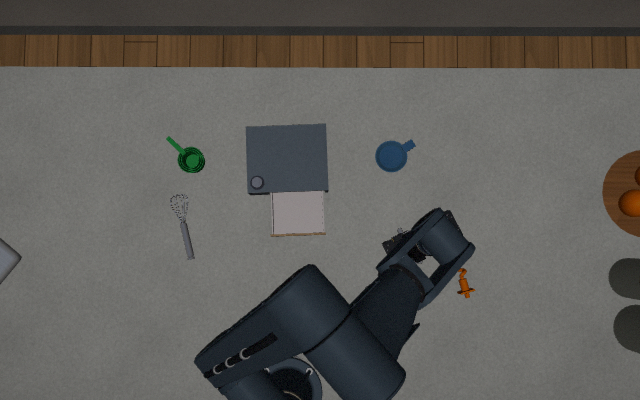

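Wrist view: steel hub at (330,184), stub at (329,150), axis nearly vertical in the image. Top view: the tray is fully out.

Run:
```python
from h import *
c=np.load("pics/w1c.npz");d=np.load("pics/w1.npy");P=cloud(d,c)
m=(P[...,2]>10)&(P[...,2]<60);s=np.zeros_like(m);s[145:246,305:355]=1;m&=s
Q=P[m];v,u=np.nonzero(m)
print(len(Q),cv2.minAreaRect(Q[:,:2].astype(np.float32)))
hub=(v>172)&(v<195);print("hub",cv2.minAreaRect(Q[hub][:,:2].astype(np.float32)),np.median(Q[hub],0),Q[hub][:,2].max())
st=(v<158);print("stub",np.median(Q[st],0))
cl=(v>=158)&(v<172)&(Q[:,2]>30);print("collar",Q[cl].mean(0),cv2.minAreaRect(Q[cl][:,:2].astype(np.float32)))
```

```text
2128 ((439.97467041015625, -360.16864013671875), (122.65001678466797, 43.87793731689453), 27.95016098022461)
hub ((459.31439208984375, -349.8605651855469), (26.343233108520508, 23.213376998901367), 27.939565658569336) [ 460.34966172 -349.49106364   32.94430585] 36.12759320600986
stub [ 489.85374464 -333.41198313   28.29923351]
collar [ 477.78153315 -340.56987739   41.58312084] ((479.46173095703125, -339.2117919921875), (11.273991584777832, 43.762786865234375), 27.29799461364746)
```

```bash
python3 - <<'E'
from h import *
s=ctrl.get_state()
print(totool(s,[459.4,-350,6],Rt(-62.05)))
E
python3 -m handwheel '[0,0.04,-0.001,0,-0.01,0,0,0.08,-0.001,0,-0.01,0,0,0.12,-0.001,0,-0.01,0,0,0.12,-0.001,0,-0.01,0,0,0.12,-0.001,0,-0.01,0]'
python3 - <<'E'
from h import *
s=ctrl.get_state()
print(totool(s,[459.4,-350,6],Rt(-62.05)))
E
```

```text
(array([  0.8, 173.6,  -0.6]), array([-0.0012, -0.0099,  0.0007]))
time_s: 5.45
position: [457.5, -347.2, 57.4]
ee_rot: [0.607, -0.605, 0.366, -0.362]
contact_force: [0.2, 0.6, 0.5]
opening: 60.2
(array([ 3.6, 51.4,  0.4]), array([ 0.0004,  0.0009, -0.0061]))
```

```bash
python3 -m handwheel '[0.003,0.03,0,0,0,-0.005,0.003,0.045,0,0,0,-0.005,0.003,0.051,0,0,0,-0.005,0.003,0.051,0,0,0,-0.005,0.003,0.051,0,0,0,-0.005]'
python3 - <<'E'
from h import *
s=ctrl.get_state()
print(totool(s,[459.4,-350,6],Rt(-62.05)))
E
```

```text
time_s: 5.87
position: [460.1, -350.8, 8.9]
ee_rot: [-0.606, 0.607, -0.363, 0.365]
contact_force: [-0.7, -0.3, 0.4]
opening: 60.3
(array([-1. ,  2.9, -0.2]), array([-0.0007,  0.0012,  0.003 ]))
```

Good. I close on the hub.

```bash
python3 -m handwheel '[-0.001,0.003,0,0,0,0,-0.001,0.003,0,0,0,0,-0.001,0.003,0,0,0,0,-0.001,0.003,0,0,0,0,-0.001,0.003,0,0,0,0,-0.001,0.003,0,0,0,0,-0.001,0.003,0,0,0,0,-0.001,0.003,0,0,0,0,-0.001,0.003,0,0,0,0]' 0.01 20
```

```text
time_s: 6.62
position: [459.8, -350.2, 6.0]
ee_rot: [-0.606, 0.607, -0.363, 0.365]
contact_force: [0.5, -1.8, 1.4]
opening: 23.3
```

```bash
python3 -m handwheel '[0,-0.03,0,0,0,0,0,-0.07,0,0,0,0,0,-0.11,0,0,0,0,0,-0.14,0,0,0,0,0,-0.14,0,0,0,0,0,-0.14,0,0,0,0]'
python3 - <<'E'
from h import *
c=vision.get_calibration("top");d=np.load("pics/t1.npy");P=cloud(d,c)
m=(P[...,2]>4)&(P[...,2]<16);b=np.zeros_like(m);b[185:245,262:335]=1;m&=b
m=cv2.morphologyEx(m.astype(np.uint8),cv2.MORPH_OPEN,np.ones((3,3)))>0
Q=P[m];print(len(Q),cv2.minAreaRect(Q[:,:2].astype(np.float32)),Q.mean(0))
s=ctrl.get_state();print(s["opening"],s["position"],s["contact_force"])
print(totool(s,[542.9,-4.4,150],Rt(2.47)))
E
```

```text
time_s: 7.12
position: [459.9, -350.2, 147.4]
ee_rot: [-0.605, 0.607, -0.362, 0.366]
contact_force: [-0.8, 0.6, -3.9]
opening: 23.2
1701 ((542.8160400390625, -26.669410705566406), (128.3562469482422, 150.2637176513672), 2.144656181335449) [541.44726654 -27.767065     9.79909627]
23.210977184937 [ 459.9259734  -350.24880877  147.36613931] [-0.82102898  0.61795134 -3.91509565]
(array([-266.4,   -4. ,  235.7]), array([ 0.0023, -1.1251,  0.0068]))
```

```bash
python3 -m handwheel '[-0.03,-0.01,0.026,0,-0.12,0,-0.06,-0.01,0.052,0,-0.24,0,-0.09,-0.01,0.08,0,-0.36,0,-0.12,-0.01,0.106,0,-0.48,0,-0.15,-0.01,0.133,0,-0.6,0,-0.18,-0.01,0.16,0,-0.72,0,-0.21,-0.01,0.186,0,-0.84,0,-0.24,-0.01,0.212,0,-0.96,0,-0.266,-0.005,0.236,0,-1.08,0,-0.266,-0.005,0.236,0.002,-1.125,0.007]'
python3 -m handwheel '[0,0,0,0,0,0,0,0,0,0,0,0]'
python3 - <<'E'
from h import *
s=ctrl.get_state()
print(totool(s,[543,-4.5,60],Rt(2.47)),s["opening"],s["contact_force"])
E
```

```text
time_s: 7.95
position: [541.1, 2.5, 147.8]
ee_rot: [0.708, -0.705, -0.017, 0.021]
contact_force: [-0.2, -1.1, -2.9]
opening: 23.3
time_s: 8.12
position: [538.6, 4.0, 145.1]
ee_rot: [0.709, -0.705, -0.014, 0.024]
contact_force: [-0.5, 0.3, -2.6]
opening: 23.0
(array([ 5.1, 85. , -9.3]), array([-0.0066,  0.011 , -0.0135])) 22.9828783694925 [-0.48564507  0.26651369 -2.60956633]
```

```bash
python3 -m handwheel '[0.005,0.03,-0.009,-0.007,0.011,-0.013,0.005,0.06,-0.009,-0.007,0.011,-0.013,0.005,0.075,-0.009,-0.007,0.011,-0.013,0.005,0.075,-0.009,-0.007,0.011,-0.013,0.005,0.075,-0.009,-0.007,0.011,-0.013]'
python3 - <<'E'
from h import *
s=ctrl.get_state()
print(totool(s,[543,-4.5,16],Rt(2.47)),s["opening"],s["contact_force"])
for n in ("wrist","scene"):
    p,d=vision.get_image(n);cv2.imwrite(f"pics/{n}2.png",p[...,::-1])
    print([(np.round(r["location"],1),round(r["score"],2)) for r in vision.look_for(n,"hook_hub")][:4])
p=cv2.imread("pics/scene2.png");cv2.imwrite("pics/scene2z.png",cv2.resize(p[130:300,260:460],None,fx=3.5,fy=3.5,interpolation=cv2.INTER_CUBIC))
E
```

```text
time_s: 8.53
position: [541.7, -5.1, 68.6]
ee_rot: [0.707, -0.707, -0.013, 0.016]
contact_force: [0.5, -0.5, -1.7]
opening: 23.5
(array([ 1.6, 52.6,  0.5]), array([-0.0005, -0.0027, -0.0043])) 23.45595138110536 [ 0.45383285 -0.48113742 -1.6673195 ]
[(array([540.1,  14.4,  95.8]), 0.73)]
[(array([545.5, -65.7,  89.9]), 0.56), (array([ 344.8, -516.9,   26.7]), 0.56)]
```

View pics/wrist2.png

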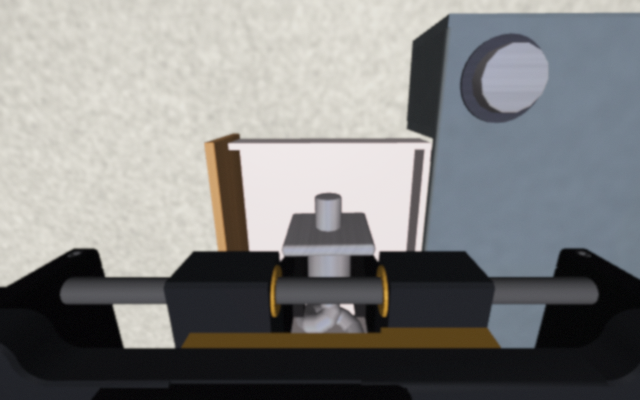

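View pics/scene2z.png

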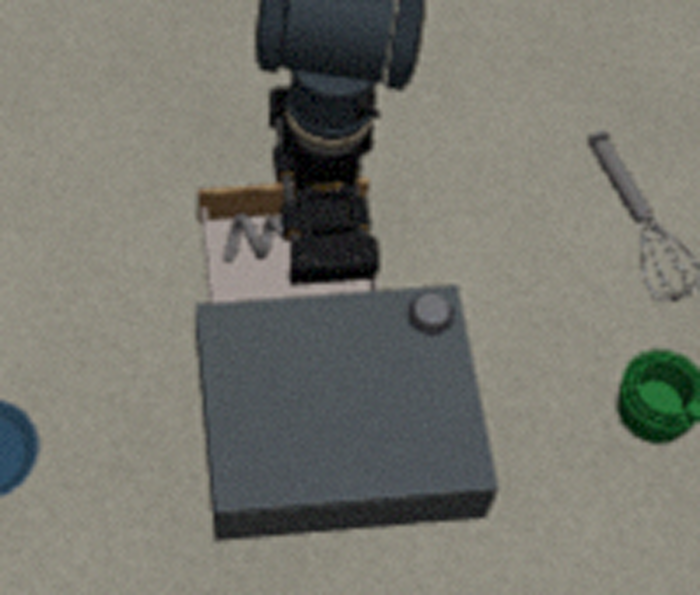

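The wrist view shows the hook held level over the tray, with its collar at (328,235) and the tray floor around it. I lower it slowly.

```bash
python3 -m handwheel '[0.002,0.015,0,0,-0.003,-0.004,0.002,0.028,0,0,-0.003,-0.004,0.002,0.038,0,0,-0.003,-0.004,0.002,0.044,0,0,-0.003,-0.004,0.002,0.047,0,0,-0.003,-0.004,0.002,0.047,0,0,-0.003,-0.004]'
python3 - <<'E'
from h import *
s=ctrl.get_state()
print(totool(s,[543,-4.5,16],Rt(2.47)),s["opening"],s["contact_force"])
E
```

```text
time_s: 9.23
position: [546.0, -4.7, 23.9]
ee_rot: [-0.707, 0.707, 0.018, -0.014]
contact_force: [0.2, 0.4, -1.7]
opening: 23.2
(array([-3. ,  7.9,  0.4]), array([0.0009, 0.002 , 0.0055])) 23.174415846091794 [ 0.23419752  0.43404073 -1.67261856]
```

```bash
python3 -m handwheel '[-0.003,0.003,0,0,0.002,0.005,-0.003,0.005,0,0,0.002,0.005,-0.003,0.007,0,0,0.002,0.005,-0.003,0.007,0,0,0.002,0.005]'
python3 - <<'E'
from h import *
s=ctrl.get_state()
print(totool(s,[543,-4.5,16],Rt(2.47)),s["opening"],s["contact_force"])
E
```

```text
time_s: 9.57
position: [543.0, -4.9, 16.8]
ee_rot: [-0.707, 0.707, 0.015, -0.015]
contact_force: [0.1, -0.1, -2.4]
opening: 23.5
(array([0.1, 0.8, 0.4]), array([0.0009, 0.    , 0.0004])) 23.45482355476737 [ 0.13627779 -0.10874173 -2.41203149]
```

```bash
python3 -m handwheel '[0,0.001,0,0,0,0,0,0.0015,0,0,0,0,0,0.0015,0,0,0,0]'
```

```text
time_s: 9.82
position: [543.2, -4.9, 15.9]
ee_rot: [-0.707, 0.707, 0.016, -0.015]
contact_force: [-0.6, -0.3, 2.8]
opening: 23.4
```

Touchdown: the force went from -2.4 to +2.8 N. I release and lift.

```bash
python3 -m handwheel '[0,0,0,0,0,0,0,0,0,0,0,0,0,0,0,0,0,0,0,0,0,0,0,0,0,0,0,0,0,0]' 0.045 20
python3 -m handwheel '[0,-0.01,0,0,0,0,0,-0.03,0,0,0,0,0,-0.06,0,0,0,0,0,-0.1,0,0,0,0,0,-0.14,0,0,0,0,0,-0.14,0,0,0,0,0,-0.14,0,0,0,0]'
python3 - <<'E'
from h import *
s=ctrl.get_state();print(s["contact_force"])
c=vision.get_calibration("wrist")
for n in ("wrist","top"):
    p,d=vision.get_image(n);cv2.imwrite(f"pics/{n}3.png",p[...,::-1]);np.save(f"pics/{n}3.npy",d)
np.savez("pics/w3c.npz",**c)
print(totool(s,[432,-35,150],Rt(92.47)),totool(s,[432,-35,150],Rt(-87.53)))
print(s["qpos"])
E
```

```text
time_s: 10.23
position: [543.3, -4.9, 15.8]
ee_rot: [-0.707, 0.707, 0.016, -0.015]
contact_force: [-0.2, -0.7, 0.1]
opening: 42.8
time_s: 10.82
position: [545.1, -5.1, 159.2]
ee_rot: [-0.706, 0.708, 0.018, -0.012]
contact_force: [-0.9, 0.2, -0.8]
opening: 44.8
[-0.90204673  0.15295388 -0.83354103]
(array([-114.3,    8.4,  -24.9]), array([ 0.0089, -1.5704,  0.0042])) (array([-114.3,    8.4,  -24.9]), array([-0.0042,  1.5711,  0.0089]))
[-2.13983158e-01  5.03575989e-01  1.70344505e+00 -1.01253632e-03
  9.25730903e-01 -2.56836293e-01]
```

View pics/wrist3.png

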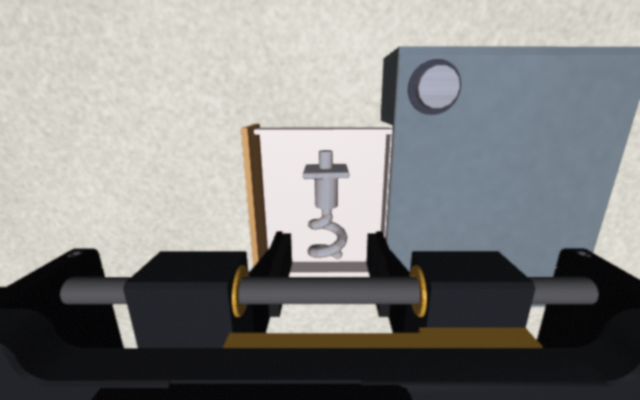

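View pics/top3.png

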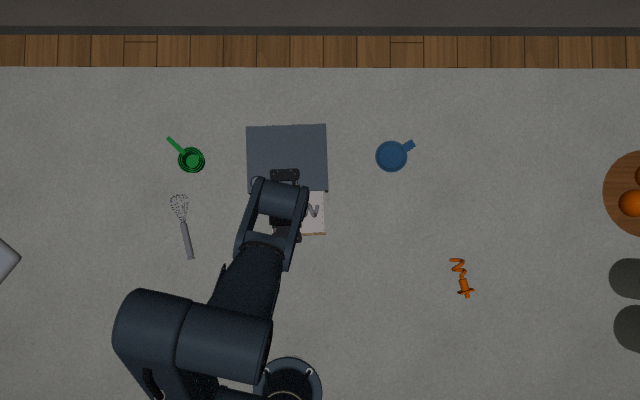

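The hook lies in the tray along its y axis, centred (wrist px x 303–348, tray floor 262–388). Next I move in front of the tray with the jaws turned a quarter turn.

```bash
python3 -m handwheel '[-0.02,0,-0.005,0,0.12,0,-0.04,0,-0.01,0,0.24,0,-0.06,0,-0.015,0,0.36,0,-0.08,0,-0.02,0,0.48,0,-0.105,0,-0.021,0,0.6,0,-0.105,0,-0.021,0,0.72,0,-0.105,0,-0.021,0,0.84,0,-0.105,0,-0.021,0,0.96,0,-0.105,0,-0.021,0,1.08,0,-0.105,0,-0.021,0,1.2,0]' 0.04 20
python3 - <<'E'
from h import *
s=ctrl.get_state();print(totool(s,[441.9,-30.8,28],Rt(-87.53)))
E
```

```text
time_s: 11.75
position: [437.0, -29.8, 154.4]
ee_rot: [-0.59, 0.591, -0.389, 0.387]
contact_force: [-0.4, 0.8, -0.4]
opening: 39.8
(array([  3.1, 126.4,   4.5]), array([ 0.0033,  0.3648, -0.0012]))
```

```bash
python3 -m handwheel '[0.003,0,0.003,0,0.12,0,0.003,0,0.003,0,0.24,0,0.003,0.02,0.003,0,0.36,0,0.003,0.05,0.003,0,0.365,0,0.003,0.08,0.003,0,0.365,0,0.003,0.11,0.003,0,0.365,0,0.003,0.126,0.003,0,0.365,0,0.003,0.126,0.003,0,0.365,0,0.003,0.126,0.003,0,0.365,0]'
python3 - <<'E'
from h import *
s=ctrl.get_state();print(totool(s,[441.9,-30.8,28],Rt(-87.53)),s["contact_force"])
p,d=vision.get_image("scene");cv2.imwrite("pics/s4.png",p[...,::-1])
p,d=vision.get_image("wrist");cv2.imwrite("pics/w4.png",p[...,::-1])
E
```

```text
time_s: 12.5
position: [438.7, -30.7, 26.8]
ee_rot: [-0.509, 0.512, -0.492, 0.486]
contact_force: [0.4, 0.3, 0.8]
opening: 39.6
(array([ 0.2, -1.2,  3.2]), array([ 0.0087, -0.0004, -0.0026])) [0.35127459 0.28264252 0.80405356]
```

View pics/w4.png

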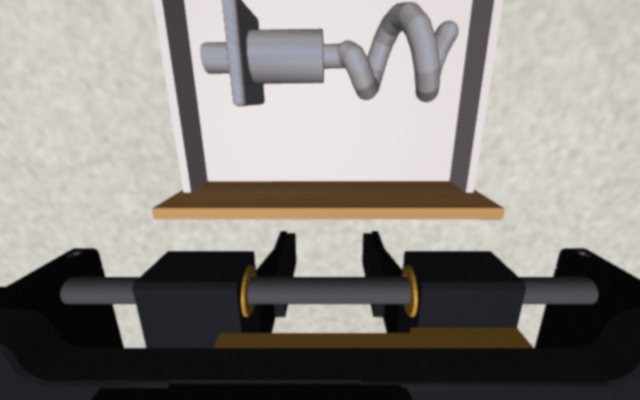

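The wrist view shows the open fingers facing the centre of the front plate, with the hook well inside the walls. I push along tool +z.

```bash
python3 -m handwheel '[0,0,0.006,0.009,0,-0.003,0,0,0.012,0.009,0,-0.003,0,0,0.018,0.009,0,-0.003,0,0,0.024,0.009,0,-0.003,0,0,0.03,0.009,0,-0.003,0,0,0.036,0.009,0,-0.003]'
python3 - <<'E'
from h import *
s=ctrl.get_state();print(totool(s,[700.6-106*.9991+1.1,5.4-106*.0431-25,28],Rt(-87.53)),s["contact_force"],s["position"])
E
```

```text
time_s: 13.1
position: [475.8, -29.4, 28.7]
ee_rot: [0.511, -0.51, 0.488, -0.49]
contact_force: [-4.0, -1.5, 3.1]
opening: 40.0
(array([  0. ,   1. , 120.1]), array([-0.0031,  0.0003,  0.0018])) [-4.01873168 -1.46265018  3.0952814 ] [475.79311448 -29.36457622  28.6612052 ]
```

```bash
python3 -m handwheel '[0,0,0.006,0,0,0,0,0,0.014,0,0,0,0,0,0.022,0,0,0,0,0,0.03,0,0,0,0,0,0.038,0,0,0,0,0,0.046,0,0,0,0,0,0.054,0,0,0,0,0,0.06,0,0,0,0,0,0.065,0,0,0,0,0,0.068,0,0,0]'
python3 - <<'E'
from h import *
s=ctrl.get_state();print(totool(s,[700.6-106*.9991+1.1,5.4-106*.0431-25,28],Rt(-87.53)),s["contact_force"],s["position"])
p,d=vision.get_image("scene");cv2.imwrite("pics/s5.png",cv2.resize(p[130:300,260:460,::-1],None,fx=3.5,fy=3.5))
E
```

```text
time_s: 13.93
position: [542.8, -26.2, 28.6]
ee_rot: [-0.51, 0.511, -0.489, 0.489]
contact_force: [-5.7, -1.9, 5.3]
opening: 40.1
(array([ 0.3,  0.6, 53. ]), array([0.0004, 0.0008, 0.0012])) [-5.665488   -1.91299033  5.2667003 ] [542.81788108 -26.18341376  28.62204681]
```

View pics/s5.png

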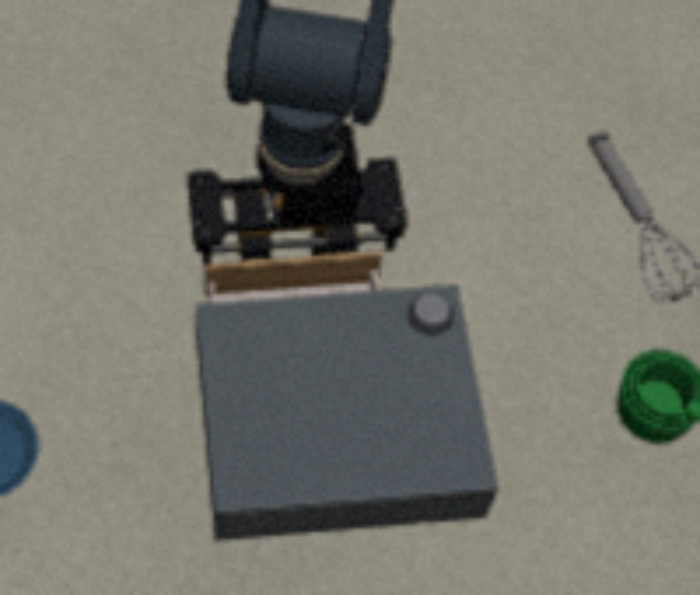

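The plate (px ~(295,270) in the crop) is going in evenly, square to the caddy. I continue slowly.

```bash
python3 -m handwheel '[0,0,0.006,0,0,0,0,0,0.012,0,0,0,0,0,0.018,0,0,0,0,0,0.024,0,0,0,0,0,0.029,0,0,0,0,0,0.034,0,0,0,0,0,0.038,0,0,0,0,0,0.041,0,0,0,0,0,0.043,0,0,0]'
python3 - <<'E'
from h import *
s=ctrl.get_state();print(totool(s,[700.6-106*.9991+1.1,5.4-106*.0431-25,28],Rt(-87.53)),s["contact_force"],s["position"])
E
```

```text
time_s: 14.73
position: [582.3, -23.9, 28.1]
ee_rot: [-0.509, 0.513, -0.491, 0.487]
contact_force: [-10.4, -3.1, 6.8]
opening: 40.0
(array([ 0.8,  0. , 13.5]), array([ 0.0088,  0.001 , -0.0002])) [-10.44645555  -3.05720298   6.80856913] [582.28642187 -23.94646153  28.14727655]
```

```bash
for i in 1; do python3 -m handwheel '[0,0,0.004,0.004,0,0,0,0,0.008,0.008,0,0,0,0,0.01,0.008,0,0,0,0,0.01,0.008,0,0]'; done
python3 - <<'E'
from h import *
p,d=vision.get_image("top");cv2.imwrite("pics/t6.png",cv2.resize(p[110:260,220:350,::-1],None,fx=4.5,fy=4.5))
E
```

```text
time_s: 15.07
position: [589.0, -23.3, 27.6]
ee_rot: [-0.509, 0.513, -0.491, 0.486]
contact_force: [-8.7, -1.3, 4.7]
opening: 40.2
```

View pics/t6.png

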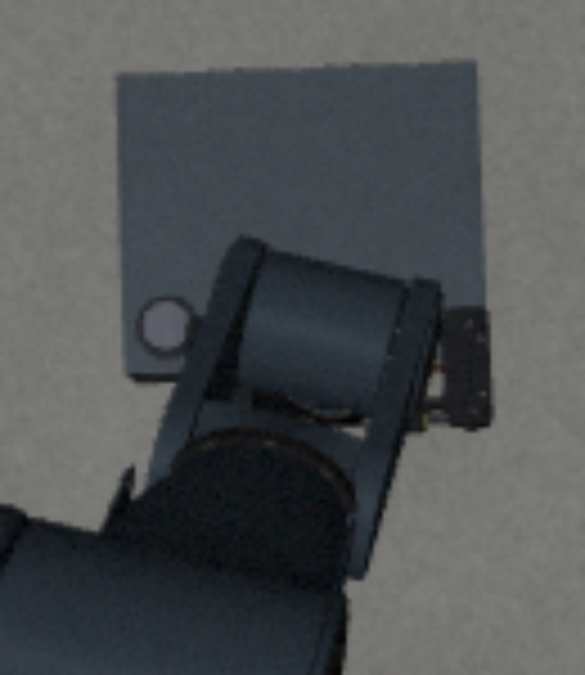

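The top view hides the plate behind the wrist, so I go on in small steps by force.

```bash
python3 -m handwheel '[0,0,0.003,0.004,0,0,0,0,0.006,0.008,0,0,0,0,0.006,0.008,0,0]'
python3 - <<'E'
from h import *
s=ctrl.get_state();print(totool(s,[700.6-106*.9991+1.1,5.4-106*.0431-25,28],Rt(-87.53)),s["contact_force"])
p,d=vision.get_image("scene");cv2.imwrite("pics/s6.png",cv2.resize(p[150:250,290:430,::-1],None,fx=5,fy=5))
P=cloud(d,vision.get_calibration("scene"));
b=(P[...,2]>74)&(P[...,2]<95)&(np.hypot(P[...,0]-626.5,P[...,1]-92.4)<12);print("button z",np.median(P[...,2][np.hypot(P[...,0]-626.5,P[...,1]-92.4)<10]))
E
```

```text
time_s: 15.37
position: [588.9, -23.0, 27.2]
ee_rot: [-0.508, 0.514, -0.493, 0.485]
contact_force: [-14.2, -4.7, 9.4]
opening: 39.9
(array([ 1.5, -0.9,  6.9]), array([ 0.0142,  0.0019, -0.0026])) [-14.21232276  -4.68432434   9.36220695]
button z 79.49492459939927
```

View pics/s6.png

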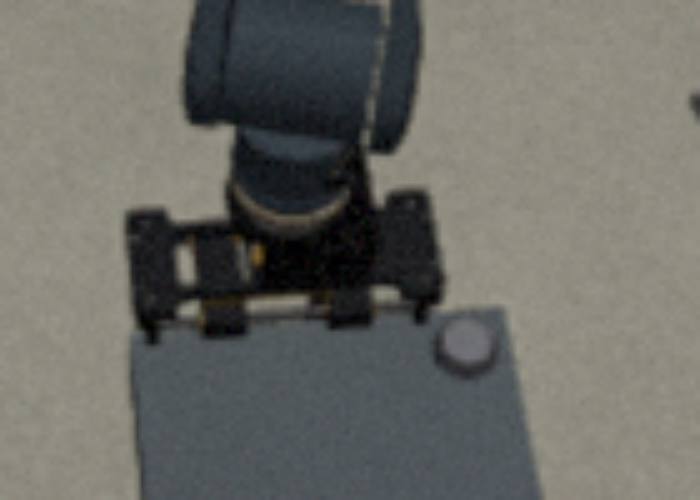

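Still against the latch spring (14 N). The controller is compliant, about 2.4 N/mm, so it needs more lead.

```bash
python3 -m handwheel '[0.001,0,0.007,0.014,0,0,0.001,0,0.009,0.014,0,0,0.001,0,0.011,0.014,0,0,0.001,0,0.011,0.014,0,0]'
python3 - <<'E'
from h import *
s=ctrl.get_state();print(totool(s,[700.6-106*.9991+1.1,5.4-106*.0431-25,28],Rt(-87.53)),s["contact_force"])
E
```

```text
time_s: 15.75
position: [588.5, -22.8, 26.7]
ee_rot: [-0.506, 0.516, -0.496, 0.481]
contact_force: [-22.8, -5.0, 18.2]
opening: 39.9
(array([ 1.7, -1.5,  7.2]), array([ 0.0245,  0.0028, -0.0058])) [-22.7610191   -4.95888815  18.2167688 ]
```

No advance at 23 N, so I look for the reason before pushing harder.

Run:
```python
from h import *
c=vision.get_calibration("wrist")
p,d=vision.get_image("wrist");cv2.imwrite("pics/w7.png",p[...,::-1]);P=cloud(d,c)
for u in (200,250,320,400,450):
    print(u,[(v,np.round(P[v,u]).astype(int).tolist()) for v in range(170,245,6)])
c=vision.get_calibration("scene")
p,d=vision.get_image("scene");cv2.imwrite("pics/s7.png",cv2.resize(p[150:250,290:430,::-1],None,fx=5,fy=5))
```

```text
200 [(170, [645, 33, 69]), (176, [643, 34, 68]), (182, [640, 34, 68]), (188, [638, 34, 69]), (194, [635, 34, 69]), (200, [632, 34, 69]), (206, [630, 35, 69]), (212, [626, 35, 68]), (218, [624, 35, 69]), (224, [621, 36, 69]), (230, [618, 36, 69]), (236, [616, 36, 70]), (242, [612, 37, 68])]
250 [(170, [646, 13, 68]), (176, [644, 13, 69]), (182, [641, 13, 69]), (188, [638, 13, 68]), (194, [636, 13, 69]), (200, [634, 13, 70]), (206, [630, 13, 69]), (212, [627, 14, 68]), (218, [625, 14, 68]), (224, [622, 14, 69]), (230, [619, 14, 69]), (236, [616, 14, 69]), (242, [614, 14, 70])]
320 [(170, [648, -16, 69]), (176, [645, -16, 68]), (182, [642, -16, 68]), (188, [640, -16, 68]), (194, [637, -16, 69]), (200, [635, -16, 70]), (206, [632, -16, 69]), (212, [630, -16, 70]), (218, [627, -17, 69]), (224, [623, -17, 68]), (230, [621, -17, 69]), (236, [618, -17, 68]), (242, [615, -17, 70])]
400 [(170, [649, -48, 69]), (176, [647, -49, 68]), (182, [644, -49, 69]), (188, [641, -49, 68]), (194, [639, -49, 70]), (200, [636, -50, 69]), (206, [633, -50, 68]), (212, [631, -51, 68]), (218, [628, -51, 69]), (224, [625, -51, 69]), (230, [623, -52, 69]), (236, [620, -52, 69]), (242, [617, -52, 70])]
450 [(170, [650, -69, 69]), (176, [648, -69, 69]), (182, [645, -69, 69]), (188, [642, -71, 68]), (194, [640, -70, 69]), (200, [637, -71, 69]), (206, [635, -71, 69]), (212, [632, -72, 69]), (218, [629, -72, 69]), (224, [626, -73, 69]), (230, [623, -74, 68]), (236, [621, -74, 69]), (242, [617, -75, 68])]
```

View pics/w7.png

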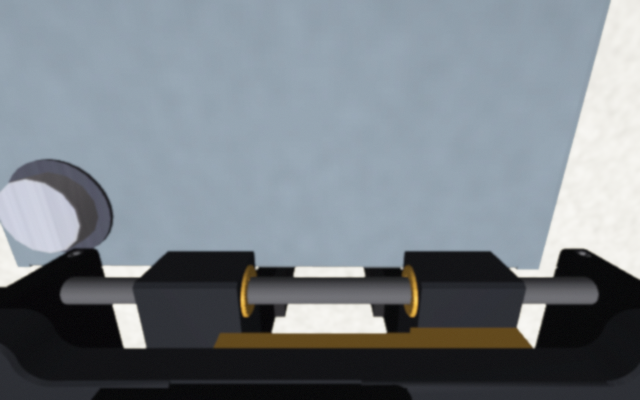

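View pics/s7.png

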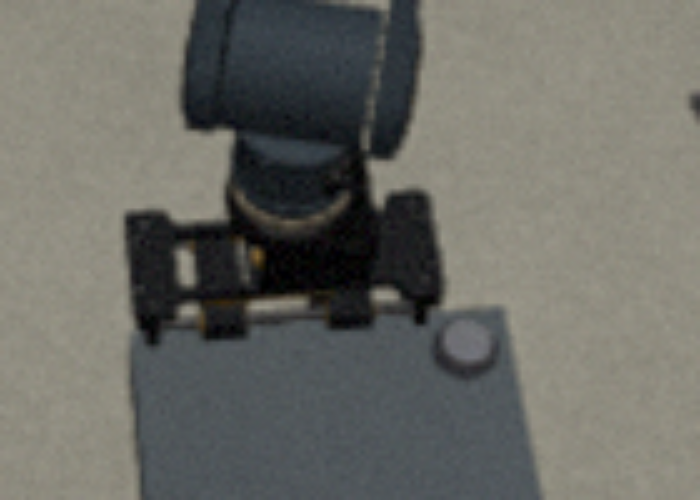

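The wrist view shows no wooden plate sticking out past the caddy edge (row ~266), only counter, and the button is up. So the tray appears to be at its hard stop. I back off and check that it stays.

```bash
python3 -m handwheel '[0,0,-0.003,0.01,0,0,0,0,-0.008,0.02,0,0,0,0,-0.014,0.024,0,0,0,0,-0.02,0.024,0,0,0,0,-0.03,0.024,0,-0.005,0,0,-0.04,0.024,0,-0.005]'
python3 - <<'E'
from h import *
s=ctrl.get_state();print(s["contact_force"],totool(s,[540,-25,30],Rt(-87.53)))
c=vision.get_calibration("wrist")
p,d=vision.get_image("wrist");cv2.imwrite("pics/w8.png",p[...,::-1]);P=cloud(d,c)
for u in (250,340,450):
    print(u,[(v,np.round(P[v,u]).astype(int).tolist()) for v in range(120,245,6) if P[v,u,0]<615])
E
```

```text
time_s: 16.35
position: [549.6, -24.7, 27.7]
ee_rot: [0.512, -0.511, 0.488, -0.489]
contact_force: [0.0, -0.9, 0.1]
opening: 40.2
[ 0.04712957 -0.91752903  0.06027064] (array([-0.1, -2.3, -9.6]), array([-0.0026,  0.0029, -0.0001]))
250 [(150, [614, 12, 68]), (156, [612, 11, 69]), (162, [609, 12, 69]), (168, [606, 12, 69]), (174, [604, 12, 69]), (180, [601, 12, 68]), (186, [579, 30, 0]), (192, [574, 30, 0]), (198, [570, 30, -1]), (204, [566, 30, 1]), (210, [562, 30, 1]), (216, [558, 30, 1]), (222, [553, 30, 1]), (228, [549, 31, 1]), (234, [544, 31, 1]), (240, [540, 31, 1])]
340 [(156, [613, -25, 70]), (162, [611, -26, 69]), (168, [608, -26, 68]), (174, [605, -26, 68]), (180, [603, -26, 68]), (186, [581, -30, 1]), (192, [578, -30, 1]), (198, [573, -30, 0]), (204, [569, -30, 1]), (210, [565, -31, 1]), (216, [560, -31, 0]), (222, [556, -31, 0]), (228, [551, -31, 0]), (234, [547, -32, 0]), (240, [543, -32, 2])]
450 [(162, [613, -71, 68]), (168, [610, -72, 69]), (174, [608, -71, 70]), (180, [605, -73, 68]), (186, [585, -102, 1]), (192, [581, -103, 0]), (198, [577, -103, 2]), (204, [572, -104, 1]), (210, [568, -105, 1]), (216, [564, -106, 0]), (222, [560, -106, 1]), (228, [555, -108, 0]), (234, [551, -108, 1]), (240, [546, -109, 2])]
```

View pics/w8.png

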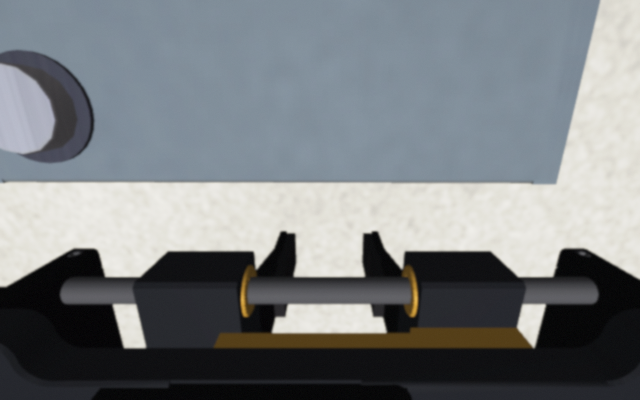

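The tray stays shut with no contact (edge at row 183, only counter in front of it). I retreat and do a final check.

```bash
python3 -m handwheel '[0,0,-0.03,0,0,0,0,-0.02,-0.06,0,0,0,0,-0.05,-0.09,0,0,0,0,-0.09,-0.1,0,0,0,0,-0.12,-0.1,0,0,0,0,-0.12,-0.1,0,0,0,0,-0.12,-0.1,0,0,0,0,-0.12,-0.1,0,0,0,0,-0.12,-0.1,0,0,0]'
python3 - <<'E'
from h import *
s=ctrl.get_state();print(s["contact_force"],s["qvel"].round(3))
for n in("scene","top","wrist"):
    p,d=vision.get_image(n);cv2.imwrite(f"pics/{n}9.png",p[...,::-1])
    for q in("hook_hub","whisk","measuring_cups","spoon_rest"):
        print(n,q,[(np.round(r["location"]),round(r["score"],2)) for r in vision.look_for(n,q)][:3])
a=cv2.imread("pics/top9.png");b=cv2.imread("pics/scene9.png")
cv2.imwrite("pics/f9.png",np.vstack([cv2.resize(a[100:260,150:440],(750,414))[:300],cv2.resize(b[130:300,160:500],(750,375))[:300]]))
E
```

```text
time_s: 17.15
position: [446.5, -28.8, 146.7]
ee_rot: [-0.511, 0.512, -0.49, 0.487]
contact_force: [0.7, -0.2, -0.5]
opening: 40.1
[ 0.70646556 -0.1936744  -0.52070016] [-0.001  0.013  0.006  0.     0.006  0.001]
scene hook_hub [(array([ 346., -515.,   29.]), 0.71)]
scene whisk [(array([496., 316.,  28.]), 0.86), (array([ 716., -317.,    8.]), 0.58)]
scene measuring_cups [(array([708., 309.,  38.]), 0.88)]
scene spoon_rest [(array([ 716., -316.,   10.]), 0.74)]
top hook_hub [(array([ 346., -522.,   28.]), 0.76)]
top whisk [(array([487., 312.,  28.]), 0.95)]
top measuring_cups [(array([704., 302.,  38.]), 0.94)]
top spoon_rest [(array([485., 311.,  26.]), 0.59), (array([ 718., -321.,    6.]), 0.56)]
wrist hook_hub []
wrist whisk [(array([414., 298.,  17.]), 0.55)]
wrist measuring_cups []
wrist spoon_rest []
```

View pics/f9.png

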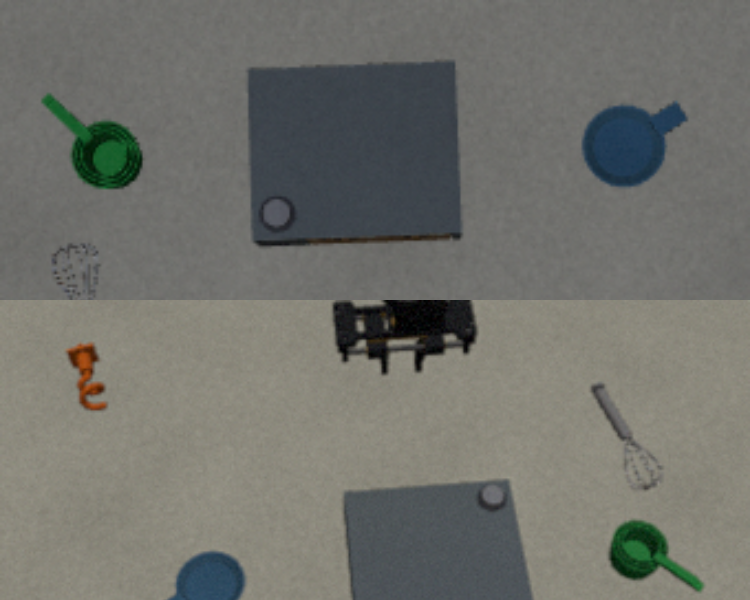

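View pics/wrist9.png

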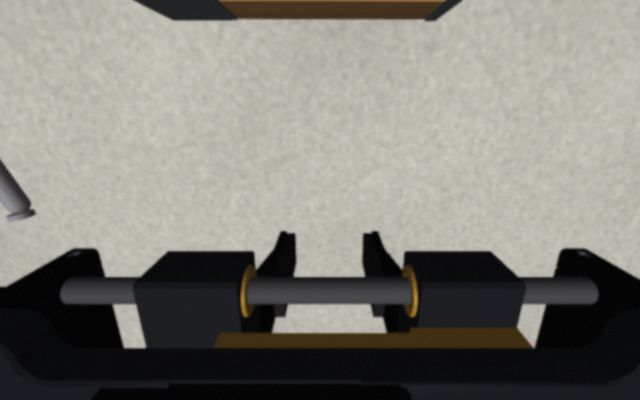

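The wooden front is flush with the caddy (wrist px (220–440, 0–18)), the button is up, and the bystanders and the orange look-alike are where they were. I hand in.

```bash
python3 -c "
from workcell import ctrl
print(ctrl.job_done())"
```

```text
the job is handed in; nothing more can be done
None
```

The job is done and handed in at about 17–18 s: I pressed the button and the tray popped out. I laid the steel dough hook in the tray along its width, lowering it until I felt it touch down (about 5 N). Then I pushed the tray home with the fingers.

**Last checks:**
- **Tray:** after I backed off, it stayed shut and flush with the caddy front, with the button up and no contact on the robot.
- **Hook:** the cameras no longer see the steel hook, only the orange look-alike. It was last seen inside the tray just before the push.
- **Bystanders:** the whisk, measuring cups and spoon rest read within about 5 mm of where they started, which is roughly the detector's accuracy.

**What disagreed:**
- **Final push:** the wrist reading rose to about 23 N sideways and 18 N upward while the tray no longer moved. It had most likely already reached its hard stop. This is well under the 120 N limit.
- **Click:** I did not sense the click directly. I take the tray as latched because it did not spring out again.
- **Detector:** the networks gave a few false second hits, such as "spoon rest" on the whisk. I discounted these against the pictures.

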